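Load the capped shells onto their kiln tiles

ROBOT

A 6-joint arm with a two-finger parallel gripper is mounted at the origin on the work surface. World frame = base frame: x ahead of the robot, y to its left, z up, the work surface at z = 0. Lengths are in m, angles in rad, forces in N, time in s.
With the tool pointing down it reaches from about 0.3 to 0.775 m from the base axis. Payload 14.6 kg.
Tool frame: the origin (TCP) lies at the very end of the fingers, on their centre line; the grasp point (between the pads) lies 19 mm behind it; z points along the fingers, y is the line along which they close (so a half turn about z gives the same grasp; the last joint's range is limited). The gripper opens to 94 mm and grips with 3 to 60 N. Pads are 16 mm wide; open, the fingers measure 119 mm over their backs; the gripper's body (75 mm by 177 mm) begins 78 mm behind the grasp point.
Start: joints at [-1.407, 0.3, 1.521, -0, 1.321, -0.067], TCP at [0.126, -0.535, 0.205] pointing down, gripper open.
Joint ranges: [-3.03, 3.03], [-0.79, 2.21], [0.23, 2.52], [-1.04, 4.18], [0, 3.07], [-2.55, 2.55]. Speed limits (rad/s): [2.22, 2.22, 2.57, 3.14, 3.14, 3.14].

INTERFACE

Orientations are given as [roll, pitch, yaw] about the fixed x, y, z axes, in that order (R = Rz(yaw) Ry(pitch) Rx(roll)).
In Python, from station import ctrl gives the robot as it stands.
- The arm moves only by the shell command python3 -m pendant 'ROWS' [OPENING] [FORCE]. ROWS is JSON, a list of rows, each a list of 2 entries, a list of its own where there are three numbers: the shift along the world's x, y, z in cm, then the turn about the world's z in rad. A call has 1 to 20 rows; each row shifts and turns the commanded pose from where the row before left it; what a row does not reach is not made up. A row lasts 1/12 s, in which the tool goes at most 41.7 mm and 7.16 degrees, less where a joint would pass 70% of its speed; a pose out of reach is approached as far as the arm can. A call is refused whole if a number of a shift passes 4.17 or a number of a turn 0.125, either way. A call with a gripper value outside its range is refused whole. OPENING is the opening, from 0 (shut) to 1 (fully open), set as the call begins (- or left out, the last holds). The fingers move at their own pace and stop on an object; FORCE is the grip in N (left out, the last holds). Time passes only in rows, so rows that do not move let the fingers close. It gives the time, the measured TCP pose, the force, the opening and the grip force at its end, in the units of the state.
- ctrl.get_obs(): the state, without advancing time (a new reading comes with each control period).
- ctrl.camera(name): name is "scene" or "top" or "wrist"; returns a dict with "color" (420x560x3 uint8, red, green, blue), "intrinsics" (3x3 intrinsics, pixels), "camera_from_world" (4x4, takes a point from world to camera coordinates). Camera axes: x right, y down, z forward; pixel columns grow to the right and rows downward; lengths in m; the calibration is good to about 2 mm. The wrist camera is an equidistant fisheye: a pixel r from the principal point sees the ray r / f radians off the axis. A picture is of the moment at which its call begins. There is no depth.
- ctrl.hand_in(): hands the job in; it is judged then, once.
The state is a dict: "time_s": time; "qpos": joint angles; "joint_vel": joint speeds; "tau": joint torques, N m; "ee_pos": TCP position; "eef_rot": TCP orientation; "force": force on the tool from outside, world axes, zero at the start; "moment": the same for the moment, N m; "grip_width": finger opening in m; "grip_force": force on a finger pad.
Only numpy, scipy, OpenCV 4.12 (cv2) and the standard library are available. Lean on these libraries where they do the work, as an engineer would, in place of code of your own. Each camera call takes 0.05 s, during which the arm holds its last target. There are 200 camera calls.

TASK

Set out the four yellow ceramic shells for burnout: one at a time, the tallest first and so on down to the shortest, pick each up and set it down gently, upright on its cup, in the middle of the round kiln tile whose painted disc has the colour of the shell's cap. Do not tip any shell over, and leave the two green wax patterns where they stand.

Things in the scene. Friction and masses are not known exactly. Their poses are not given: they have to be found in the camera images.
- shell_red: Yellow ceramic shell mould with a red painted cap, 102 mm tall, the tallest of the four (cup, lumpy round bulb and stem); loose, about 0.2 to 0.5 kg. It stands on its pouring cup, 60 mm across; nowhere is it wider than 74 mm. Its upper 40 mm is a round upright stem 36 mm across, to be gripped from above at any yaw; the top 12 mm of it is red. Origin: centre of its underside, z up along its axis.
- tile_red: Round dark grey kiln tile, 92 mm across and 12 mm thick, fixed on the table, with a red painted disc 80 mm across in the middle of its flat top. Origin: centre of its underside on the table; the top surface is 12 mm above it. The red-capped shell belongs here.
- shell_blue: Yellow ceramic shell mould with a blue painted cap, 90 mm tall, the second tallest of the four (cup, flared bell with four ribs and stem); loose, about 0.2 to 0.5 kg. It stands on its pouring cup, 60 mm across; nowhere is it wider than 74 mm. Its upper 40 mm is a round upright stem 36 mm across, to be gripped from above at any yaw; the top 12 mm of it is blue. Origin: centre of its underside, z up along its axis.
- tile_blue: Round dark grey kiln tile, 92 mm across and 12 mm thick, fixed on the table, with a blue painted disc 80 mm across in the middle of its flat top. Origin: centre of its underside on the table; the top surface is 12 mm above it. The blue-capped shell belongs here.
- shell_white: Yellow ceramic shell mould with a white painted cap, 78 mm tall, the third tallest of the four (cup, three looping arms and stem); loose, about 0.2 to 0.5 kg. It stands on its pouring cup, 60 mm across; nowhere is it wider than 74 mm. Its upper 40 mm is a round upright stem 36 mm across, to be gripped from above at any yaw; the top 12 mm of it is white. Origin: centre of its underside, z up along its axis.
- tile_white: Round dark grey kiln tile, 92 mm across and 12 mm thick, fixed on the table, with a white painted disc 80 mm across in the middle of its flat top. Origin: centre of its underside on the table; the top surface is 12 mm above it. The white-capped shell belongs here.
- shell_black: Yellow ceramic shell mould with a black painted cap, 66 mm tall, the shortest of the four (short lumpy cup and stem); loose, about 0.2 to 0.5 kg. It stands on its pouring cup, 60 mm across; nowhere is it wider than 74 mm. Its upper 40 mm is a round upright stem 36 mm across, to be gripped from above at any yaw; the top 12 mm of it is black. Origin: centre of its underside, z up along its axis.
- tile_black: Round dark grey kiln tile, 92 mm across and 12 mm thick, fixed on the table, with a black painted disc 80 mm across in the middle of its flat top. Origin: centre of its underside on the table; the top surface is 12 mm above it. The black-capped shell belongs here.
- wax_a: Green wax pattern, all green, no painted cap, 96 mm tall, up to 74 mm across, stem 36 mm across; loose, light. To be left standing. Origin: centre of its underside, z up. The things and tiles stand about 120 mm or more apart, mixed in any order.
- wax_b: Green wax pattern, all green, no painted cap, 72 mm tall, up to 74 mm across, stem 36 mm across; loose, light. To be left standing. Origin: centre of its underside, z up. The things and tiles stand about 120 mm or more apart, mixed in any order. Nearby, not to be used: a tape measure and a roll of tape, each under 30 mm high, lie between the things; a jar, brush and screwdriver lie beyond them.
Not all that is in view belongs to the job. What is shaped like the tile_red but purple or turquoise is not meant.

How it is judged:
On the way, in this order (a step that is already met when the one before it is completed fails the run):
1. the red-capped shell (the tallest) stands released on the red tile (horizontal distance between shell_red and tile_red below 0.015 m and z of shell_red in the frame of tile_red between 0.007 and 0.017 m and angle between shell_red's own z axis and vertical below 0.1 rad and contact force between the fingers and shell_red below 0.1 N and linear speed of shell_red below 0.02 m/s and angular speed of shell_red below 0.2 rad/s), for 0.2 s.
2. the blue-capped shell (the second tallest) stands released on the blue tile (horizontal distance between shell_blue and tile_blue below 0.015 m and z of shell_blue in the frame of tile_blue between 0.007 and 0.017 m and angle between shell_blue's own z axis and vertical below 0.1 rad and contact force between the fingers and shell_blue below 0.1 N and linear speed of shell_blue below 0.02 m/s and angular speed of shell_blue below 0.2 rad/s), for 0.2 s.
3. the white-capped shell (the third tallest) stands released on the white tile (horizontal distance between shell_white and tile_white below 0.015 m and z of shell_white in the frame of tile_white between 0.007 and 0.017 m and angle between shell_white's own z axis and vertical below 0.1 rad and contact force between the fingers and shell_white below 0.1 N and linear speed of shell_white below 0.02 m/s and angular speed of shell_white below 0.2 rad/s), for 0.2 s.
4. the black-capped shell (the shortest) stands released on the black tile (horizontal distance between shell_black and tile_black below 0.015 m and z of shell_black in the frame of tile_black between 0.007 and 0.017 m and angle between shell_black's own z axis and vertical below 0.1 rad and contact force between the fingers and shell_black below 0.1 N and linear speed of shell_black below 0.02 m/s and angular speed of shell_black below 0.2 rad/s), for 0.2 s.
At the end, for the whole second after the job is handed in: each yellow shell stands on the tile of its cap's colour, its axis within 15 mm of the tile's centre and within 0.1 rad of upright, released and at rest; both green waxes stand within 20 mm of where they began (all of step 1 and all of step 2 and all of step 3 and all of step 4 and angle between each of wax_a, wax_b's own z axis and vertical below 0.1 rad and distance of each of wax_a, wax_b from where it was at the start of the episode below 0.02 m); the robot touches nothing.
It fails at once if a yellow shell is tipped over (more than 0.6 rad) (angle between any of shell_red, shell_blue, shell_white, shell_black's own z axis and vertical above 0.6 rad).
It fails at once if a shell is dropped or flung (moves at over 0.6 m/s while not held: a fall of about 18 mm) ((contact force between the fingers and shell_red below 0.05 N and linear speed of shell_red above 0.6 m/s) or (contact force between the fingers and shell_blue below 0.05 N and linear speed of shell_blue above 0.6 m/s) or (contact force between the fingers and shell_white below 0.05 N and linear speed of shell_white above 0.6 m/s) or (contact force between the fingers and shell_black below 0.05 N and linear speed of shell_black above 0.6 m/s)).
It fails at once if a green wax pattern is moved by more than 20 mm or tipped (distance of any of wax_a, wax_b from where it was at the start of the episode above 0.02 m or angle between any of wax_a, wax_b's own z axis and vertical above 0.3 rad).
It also fails if it takes over 115 s, if anything falls off the work surface, if the arm or the gripper's body presses on something with over 40 N, if the wrist force passes 120 N, or if a joint passes its speed limit or range.

## Working session

There is one attempt and no reset: what is moved stays moved. The work goes in short steps, Python scripts to look and compute and a shell command to move; the robot and the scene stay as the last step left them, time stands still between calls to the robot, and variables do not carry over. Pictures are saved under pics/ and viewed, at most 14 in all, crops included, and the job is handed in when it is done.

```bash
mkdir -p pics; ls
python3 - <<'E'
from station import ctrl
import cv2,numpy as np
for n in ["top","scene"]:
    c=ctrl.camera(n); cv2.imwrite(f"pics/{n}0.png",c["color"][:,:,::-1]); print(n,c["intrinsics"].round(1).tolist(),c["camera_from_world"].round(3).tolist())
o=ctrl.get_obs(); print(o["time_s"],o["ee_pos"],o["eef_rot"],o["grip_width"])
E
```

```text
pics
top [[392.0, 0.0, 273.7], [0.0, 392.0, 209.0], [0.0, 0.0, 1.0]] [[-0.006, -1.0, -0.02, -0.054], [-0.998, 0.007, -0.064, 0.471], [0.064, 0.019, -0.998, 0.951], [0.0, 0.0, 0.0, 1.0]]
scene [[520.0, 0.0, 275.6], [0.0, 520.0, 216.1], [0.0, 0.0, 1.0]] [[-0.218, 0.976, 0.005, 0.169], [0.772, 0.176, -0.611, -0.318], [-0.597, -0.129, -0.792, 1.813], [0.0, 0.0, 0.0, 1.0]]
0.1 [ 0.12577084 -0.53519547  0.20493924] [-3.14057094e+00 -8.38792627e-05  2.30804391e-01] 0.09386450539757205
```

View pics/top0.png

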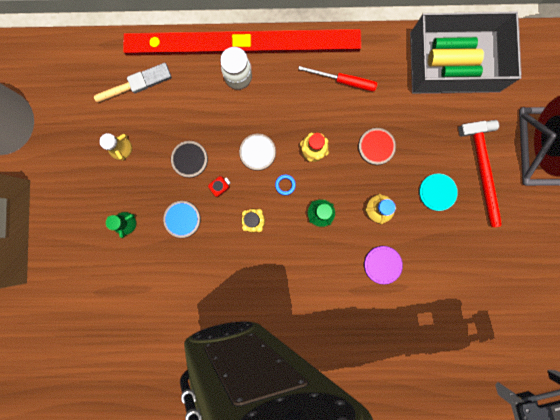

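View pics/scene0.png

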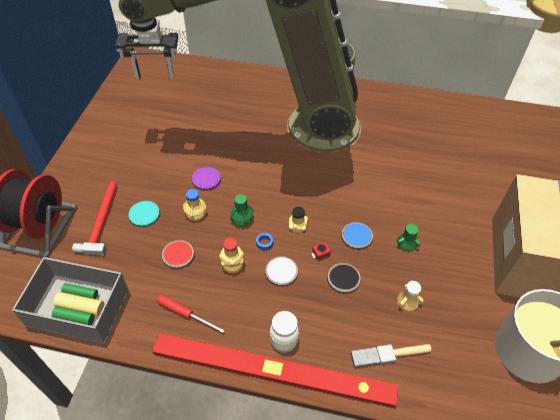

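The top view shows caps at red (316,142), blue (387,207), white (109,142) and black (253,220). The tiles are at red (377,146), blue (182,219), white (257,152) and black (189,159). The waxes are at (118,222) and (323,212). Next I measure these in the top view.

```bash
cat > h.py <<'E'
import cv2,numpy as np
def ray(c,u,v,z):
    K=c["intrinsics"];T=np.array(c["camera_from_world"]);R=T[:3,:3]
    o=-R.T@T[:3,3]; d=R.T@np.linalg.solve(K,[u,v,1.]); return (o+d*(z-o[2])/d[2])[:2]
def blob(img,seed,tol,rmax):
    m=np.zeros((img.shape[0]+2,img.shape[1]+2),np.uint8)
    cv2.floodFill(img.copy(),m,seed,0,(tol,)*3,(tol,)*3,4|cv2.FLOODFILL_MASK_ONLY|cv2.FLOODFILL_FIXED_RANGE|(255<<8))
    m=m[1:-1,1:-1]; yy,xx=np.nonzero(m); k=np.hypot(xx-seed[0],yy-seed[1])<rmax
    p=cv2.convexHull(np.c_[xx,yy][k].astype(np.int32)); M=cv2.moments(p)
    return M["m10"]/M["m00"],M["m01"]/M["m00"],M["m00"],cv2.boundingRect(p)[2:]
E
python3 - <<'E'
from h import *
from station import ctrl
c=ctrl.camera("top"); im=cv2.cvtColor(c["color"],cv2.COLOR_RGB2BGR)
S=dict(shell_red=((316,142),.096,14),shell_blue=((387,207),.084,14),shell_white=((108,142),.072,14),shell_black=((252,220),.06,14),
tile_red=((377,146),.012,20),tile_blue=((182,219),.012,20),tile_white=((257,152),.012,20),tile_black=((189,159),.012,20),wax_1=((118,222),.07,14),wax_2=((323,212),.093,14))
for n,(s,z,r) in S.items():
    u,v,a,wh=blob(im,s,45,r); print(n,round(u,1),round(v,1),a,wh,ray(c,u,v,z).round(4))
cv2.imwrite("pics/big.png",cv2.resize(im[115:245,85:415],None,fx=2.4,fy=2.4,interpolation=cv2.INTER_CUBIC))
E
```

```text
shell_red 316.6 140.6 186.0 (16, 16) [ 0.6205 -0.1575]
shell_blue 387.0 206.8 167.0 (15, 15) [ 0.4689 -0.3164]
shell_white 107.0 140.9 163.5 (15, 15) [0.6309 0.3348]
shell_black 251.3 219.2 168.5 (16, 15) [ 0.4439 -0.0055]
tile_red 377.1 145.5 728.0 (31, 30) [ 0.6267 -0.315 ]
tile_blue 180.9 218.7 761.0 (33, 32) [0.4481 0.1729]
tile_white 257.3 151.4 847.5 (34, 34) [ 0.6149 -0.0172]
tile_black 188.4 158.5 720.5 (32, 30) [0.5987 0.1553]
wax_1 112.5 222.3 144.0 (14, 14) [0.4384 0.3186]
wax_2 324.0 211.1 160.0 (15, 15) [ 0.4597 -0.1724]
```

View pics/big.png

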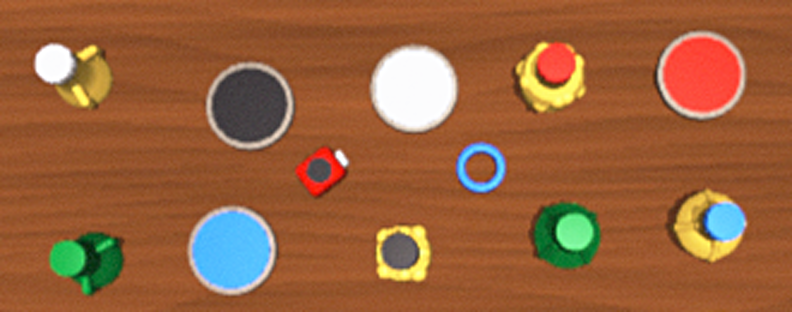

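```bash
python3 -m pendant '[[[1,0.8,0],0],[[2,1.6,0],0],[[3,2.2,0],0],[[3,2.2,0],0],[[3,2.2,0],0],[[3,2.2,0],0],[[3,2.2,0],0],[[3,2.2,0],0],[[3,2.2,0],0],[[3,2.2,0],0],[[3,2.2,0],0],[[3,2.2,0],0],[[3,2.2,0],0],[[3,2.2,0],0],[[3,2.2,0],0],[[3,2.2,0],0],[[3,2.2,0],0],[[2,1.8,0],0],[[0,0,0],0],[[0,0,0],0]]' 1 20
python3 - <<'E'
from station import ctrl
import cv2
c=ctrl.camera("wrist"); cv2.imwrite("pics/w1.png",c["color"][:,:,::-1]); print(c["intrinsics"].round(1).tolist(),c["camera_from_world"].round(3).tolist())
E
```

```text
time_s: 1.82
ee_pos: [0.6262, -0.1615, 0.2047]
eef_rot: [-3.141, 0.001, 0.233]
force: [-0.3, -0.3, 1.0]
grip_width: 0.094
grip_force: 0.0
[[325.2, 0.0, 281.7], [0.0, 325.2, 211.0], [0.0, 0.0, 1.0]] [[0.232, -0.973, -0.0, -0.302], [-0.933, -0.222, 0.283, 0.519], [-0.275, -0.065, -0.959, 0.553], [0.0, 0.0, 0.0, 1.0]]
```

View pics/w1.png

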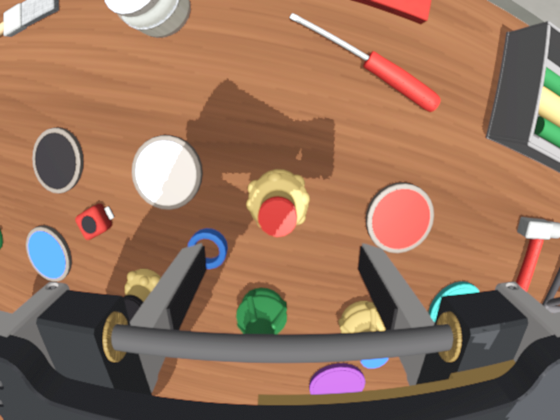

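The wrist view shows the red cap at (277,216) between the fingers. The tiles are at red (400,218), white (167,172), black (57,160) and blue (48,253). I'll refine from these.

```bash
cat >> h.py <<'E'
def wray(c,u,v,z):
    K=np.array(c["intrinsics"]);T=np.array(c["camera_from_world"]);R=T[:3,:3];o=-R.T@T[:3,3]
    x=(u-K[0,2])/K[0,0];y=(v-K[1,2])/K[1,1];t=np.hypot(x,y)+1e-9
    d=R.T@np.array([x/t*np.sin(t),y/t*np.sin(t),np.cos(t)]);return (o+d*(z-o[2])/d[2])[:2]
def look(name,S,tol=45):
    from station import ctrl
    c=ctrl.camera(name); im=cv2.cvtColor(c["color"],cv2.COLOR_RGB2BGR); f=wray if name=="wrist" else ray
    for s,z,r in S:
        u,v,a,wh=blob(im,s,tol,r); print(s,round(u,1),round(v,1),a,wh,f(c,u,v,z).round(4))
E
python3 - <<'E'
from h import *
look("wrist",[((277,214),.102,24),((400,218),.012,36),((167,172),.012,40),((57,160),.012,34),((48,253),.012,34)])
E
```

```text
(277, 214) 273.1 214.2 957.5 (37, 39) [ 0.62   -0.1554]
(400, 218) 400.0 217.6 2669.0 (58, 60) [ 0.6246 -0.315 ]
(167, 172) 164.0 171.3 3132.0 (61, 66) [ 0.6147 -0.0184]
(57, 160) 54.6 160.2 1707.0 (40, 56) [0.5978 0.1518]
(48, 253) 46.1 253.9 1226.5 (37, 47) [0.4478 0.1695]
```

```bash
python3 -m pendant '[[[-0.3,0.2,-1],0],[[-0.3,0.2,-2],0],[[0,0,-2],0],[[0,0,-2],0],[[0,0,-2],0],[[0,0,-1.5],0],[[0,0,-1.5],0],[[0,0,-1],0],[[0,0,-0.6],0],[[0,0,-0.5],0],[[0,0,0],0],[[0,0,0],0]]' 1 20
python3 -m pendant '[[[0,0,0],0],[[0,0,0],0],[[0,0,0],0],[[0,0,0],0],[[0,0,0],0],[[0,0,0],0],[[0,0,0],0],[[0,0,0],0],[[0,0,0],0],[[0,0,0],0]]' 0.25 20
```

```text
time_s: 2.92
ee_pos: [0.6199, -0.1596, 0.065]
eef_rot: [3.141, -0.001, 0.231]
force: [-0.2, 0.1, 0.7]
grip_width: 0.094
grip_force: 0.0
time_s: 3.75
ee_pos: [0.6198, -0.1593, 0.0644]
eef_rot: [-3.141, 0.0, 0.231]
force: [0.4, -0.0, 0.3]
grip_width: 0.0361
grip_force: 20.0
```

```bash
python3 -m pendant '[[[0,0,0.3],0],[[0,0,0.7],0],[[0,0,1.2],0],[[0,0,1.5],0],[[0,0,1],0],[[0,0,0.3],0],[[0.1,-0.8,0],0],[[0.1,-1.5,0],0],[[0.1,-2,0],0],[[0.1,-2,0],0],[[0.1,-2,0],0],[[0.1,-2,0],0],[[0,-2,0],0],[[0,-1.6,0],0],[[0,-1,0],0],[[0,-0.6,0],0],[[0,0,0],0],[[0,0,0],0],[[0,0,0],0]]' 0.25 25
python3 - <<'E'
from station import ctrl
import cv2
c=ctrl.camera("wrist"); cv2.imwrite("pics/w2.png",c["color"][:,:,::-1])
E
```

```text
time_s: 5.33
ee_pos: [0.6259, -0.3137, 0.1143]
eef_rot: [-3.141, 0.0, 0.231]
force: [0.1, -0.1, -4.4]
grip_width: 0.0362
grip_force: 24.9
```

View pics/w2.png

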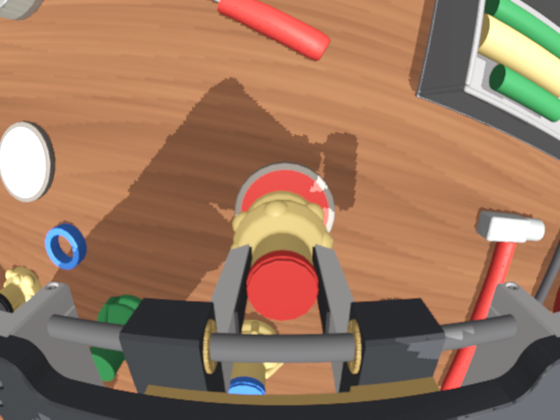

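The shell is held upright over the red tile, whose visible arc spans about (235–333, 165–230). Lowering it now.

```bash
python3 -m pendant '[[[0,-0.1,-0.4],0],[[0,0,-0.8],0],[[0,0,-0.8],0],[[0,0,-0.6],0],[[0,0,-0.5],0],[[0,0,-0.3],0],[[0,0,-0.15],0],[[0,0,-0.1],0],[[0,0,-0.1],0],[[0,0,0],0],[[0,0,0],0]]' 0.25 25
```

```text
time_s: 6.3
ee_pos: [0.6259, -0.3155, 0.0772]
eef_rot: [3.141, -0.0, 0.231]
force: [0.5, 0.8, -4.6]
grip_width: 0.0362
grip_force: 24.9
```

```bash
python3 -m pendant '[[[0,0,-0.05],0],[[0,0,-0.05],0],[[0,0,0],0],[[0,0,0],0]]' 0.25 25
python3 -m pendant '[[[0,0,0],0],[[0,0,0],0],[[0,0,0],0],[[0,0,0],0],[[0,0,0],0],[[0,0,0],0],[[0,0,0],0],[[0,0,0.5],0],[[0,0,1],0],[[0,0,2],0],[[0,0,2.5],0],[[0,0,2.5],0],[[0,0,2.5],0],[[0,0,1.5],0],[[0,0,0.5],0],[[0,0,0],0]]' 1 25
python3 - <<'E'
from station import ctrl
import cv2
c=ctrl.camera("wrist"); cv2.imwrite("pics/w3.png",c["color"][:,:,::-1])
E
```

```text
time_s: 6.63
ee_pos: [0.626, -0.3155, 0.0764]
eef_rot: [3.141, -0.0, 0.231]
force: [-0.5, 1.2, -0.1]
grip_width: 0.036
grip_force: 24.9
time_s: 7.97
ee_pos: [0.6261, -0.3156, 0.2079]
eef_rot: [3.14, -0.002, 0.231]
force: [-0.3, 0.6, -0.8]
grip_width: 0.094
grip_force: 0.0
```

View pics/w3.png

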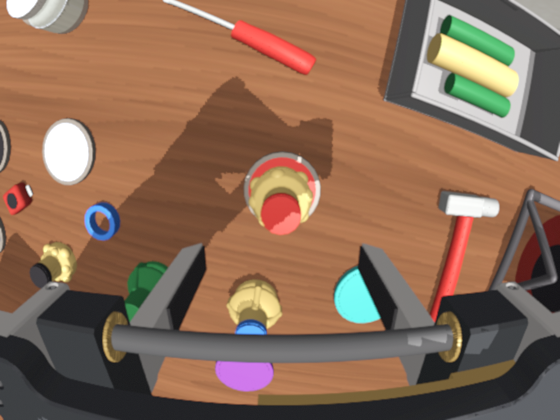

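Red stands centred on its tile (cap (281,212), rim centre (282,189)). Next is blue.

```bash
python3 -m pendant '[[[-1,0,0],0],[[-2,0,0],0],[[-3,0,0],0],[[-3,0,0],0],[[-3,0,0],0],[[-2,0,0],0],[[-1.2,0,0],0],[[-0.5,0,0],0],[[0,0,0],0],[[0,0,0],0],[[0,0,0],0]]' 1 25
python3 - <<'E'
from h import *
from station import ctrl
c=ctrl.camera("wrist");im=cv2.cvtColor(c["color"],cv2.COLOR_RGB2BGR)
h=cv2.cvtColor(im,cv2.COLOR_BGR2HSV); m=cv2.inRange(h,(95,100,60),(125,255,255)); m[:, :180]=0; m[:,380:]=0;m[300:]=0
n,_,st,ce=cv2.connectedComponentsWithStats(m); k=1+np.argmax(st[1:,4]); print(st[k],ce[k],wray(c,*ce[k],.087))
E
```

```text
time_s: 8.93
ee_pos: [0.4694, -0.3153, 0.2054]
eef_rot: [-3.141, 0.0, 0.231]
force: [-0.2, 0.5, -0.3]
grip_width: 0.0941
grip_force: 0.0
[264 189  37  38 863] [279.74159907 206.67902665] [ 0.4678303  -0.31319392]
```

```bash
python3 -m pendant '[[[-0.1,0.1,-1],0],[[0,0,-2],0],[[0,0,-2.3],0],[[0,0,-2.3],0],[[0,0,-2.3],0],[[0,0,-2],0],[[0,0,-1.5],0],[[0,0,-1],0],[[0,0,-0.6],0],[[0,0,-0.3],0],[[0,0,0],0],[[0,0,0],0]]' 1 25
python3 -m pendant '[[[0,0,0],0],[[0,0,0],0],[[0,0,0],0],[[0,0,0],0],[[0,0,0],0],[[0,0,0],0],[[0,0,0],0],[[0,0,0],0],[[0,0,0],0]]' 0.25 25
```

```text
time_s: 9.98
ee_pos: [0.4681, -0.3146, 0.0536]
eef_rot: [3.141, -0.001, 0.231]
force: [-0.4, -0.0, 0.1]
grip_width: 0.0942
grip_force: 0.0
time_s: 10.73
ee_pos: [0.4679, -0.3146, 0.053]
eef_rot: [3.141, -0.0, 0.231]
force: [0.4, -4.9, 1.8]
grip_width: 0.0372
grip_force: 1.9
```

```bash
python3 -m pendant '[[[0,0,0],0],[[0,0,0],0],[[0,0,0],0],[[0,0,0],0]]' 0.25 25
python3 -m pendant '[[[0,0,0.3],0],[[0,0,0.7],0],[[0,0,1.2],0],[[0,0,2],0],[[0,0,2.5],0],[[0,0,2.5],0],[[0,0,2.5],0],[[0,0,2],0],[[0,0,1],0],[[0,0,0.3],0],[[0,0,0],0]]' 0.25 25
```

```text
time_s: 11.07
ee_pos: [0.4678, -0.3145, 0.053]
eef_rot: [3.141, -0.0, 0.231]
force: [0.2, -1.8, -0.5]
grip_width: 0.0365
grip_force: 24.9
time_s: 11.98
ee_pos: [0.4678, -0.3144, 0.2033]
eef_rot: [3.141, -0.0, 0.231]
force: [-0.7, -0.2, -3.7]
grip_width: 0.036
grip_force: 24.9
```

```bash
python3 -m pendant '[[[-0.1,1,0],0],[[-0.1,2,0],0],[[-0.1,2.7,0],0],[[-0.1,2.7,0],0],[[-0.1,2.7,0],0],[[-0.1,2.7,0],0],[[-0.1,2.7,0],0],[[-0.1,2.7,0],0],[[-0.1,2.7,0],0],[[-0.1,2.7,0],0],[[-0.1,2.7,0],0],[[-0.1,2.7,0],0],[[-0.1,2.7,0],0],[[-0.1,2.7,0],0],[[-0.1,2.7,0],0],[[-0.1,2.7,0],0],[[-0.1,2.7,0],0],[[-0.1,2.7,0],0],[[-0.1,1.6,0],0],[[-0.1,0.8,0],0]]' 0.25 25
python3 -m pendant '[[[0,0,-0.5],0],[[0,0,-1.5],0],[[0,0,-2],0],[[0,0,-2],0],[[0,0,-2],0],[[0,0,-1],0],[[0,0,-0.3],0],[[0,0,0],0],[[0,0,0],0]]' 0.25 25
python3 - <<'E'
from station import ctrl
import cv2
c=ctrl.camera("wrist"); cv2.imwrite("pics/w4.png",c["color"][:,:,::-1])
E
```

```text
time_s: 13.65
ee_pos: [0.4465, 0.1735, 0.2016]
eef_rot: [-3.141, 0.002, 0.233]
force: [0.4, -0.0, -3.7]
grip_width: 0.0358
grip_force: 24.9
time_s: 14.4
ee_pos: [0.4482, 0.1714, 0.1107]
eef_rot: [-3.142, -0.001, 0.23]
force: [0.3, 0.3, -4.4]
grip_width: 0.0353
grip_force: 24.9
```

View pics/w4.png

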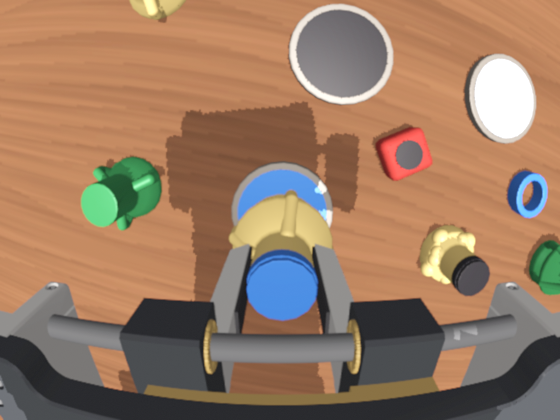

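Blue is held over its tile, with rim points near (283,163), (232,208) and (332,208). I'll check the tile centre from these.

```bash
python3 - <<'E'
from h import *
from station import ctrl
c=ctrl.camera("wrist");im=cv2.cvtColor(c["color"],cv2.COLOR_RGB2BGR)
g=im.astype(int); P=[]
# rim: greyish pixels (low saturation) near the tile, outermost radius
for u,v in [(283,163),(232,208),(333,208),(247,178),(318,178)]: P.append(wray(c,u,v,.012))
P=np.array(P); A=np.c_[2*P,np.ones(len(P))]; s=np.linalg.lstsq(A,(P**2).sum(1),rcond=None)[0]
print(s[:2],np.sqrt(s[2]+s[0]**2+s[1]**2)); print(np.linalg.norm(P-[.448,.171],axis=1))
E
python3 -c "
from h import *
look('wrist',[((340,60),.012,60),((502,98),.012,50)])"
```

```text
[0.44612595 0.17074253] 0.04551186380275557
[0.04407577 0.04559518 0.04524879 0.04396212 0.04368757]
(340, 60) 341.7 53.1 6129.5 (92, 87) [0.5963 0.1547]
(502, 98) 503.6 98.4 3721.5 (60, 80) [ 0.6127 -0.0155]
```

```bash
python3 -m pendant '[[[-0.1,0,-0.4],0],[[0,0,-0.8],0],[[0,0,-1],0],[[0,0,-0.9],0],[[0,0,-0.6],0],[[0,0,-0.4],0],[[0,0,-0.2],0],[[0,0,-0.1],0],[[0,0,-0.1],0],[[0,0,-0.05],0],[[0,0,0],0],[[0,0,0],0]]' 0.25 25
```

```text
time_s: 15.55
ee_pos: [0.4471, 0.1716, 0.0649]
eef_rot: [-3.142, -0.001, 0.231]
force: [-1.3, -1.0, 2.2]
grip_width: 0.0355
grip_force: 25.0
```

```bash
python3 -m pendant '[[[0,0,0],0],[[0,0,0],0],[[0,0,0],0],[[0,0,0],0],[[0,0,0],0],[[0,0,0],0],[[0,0,0],0],[[0,0,0.5],0],[[0,0,1],0],[[0,0,2],0],[[0,0,2.5],0],[[0,0,2.5],0],[[0,0,2.5],0],[[0,0,2],0],[[0,0,1],0],[[0,0,0],0]]' 1 25
python3 - <<'E'
from station import ctrl
import cv2
c=ctrl.camera("wrist"); cv2.imwrite("pics/w5.png",c["color"][:,:,::-1])
E
python3 -m pendant '[[[0.9,0.8,0],0],[[2,1.8,0],0],[[2.5,2.2,0],0],[[2.5,2.2,0],0],[[2.5,2.2,0],0],[[2.5,2.2,0],0],[[2.4,2.2,0],0],[[1.8,1.6,0],0],[[1,0.9,0],0],[[0,0,0],0],[[0,0,0],0],[[0,0,0],0]]' 1 25
python3 - <<'E'
from station import ctrl
import cv2
c=ctrl.camera("wrist"); cv2.imwrite("pics/w6.png",c["color"][:,:,::-1])
E
```

```text
time_s: 16.88
ee_pos: [0.4475, 0.1718, 0.2069]
eef_rot: [-3.141, -0.004, 0.231]
force: [-0.2, 0.1, -0.0]
grip_width: 0.094
grip_force: 0.0
time_s: 17.93
ee_pos: [0.6272, 0.332, 0.2034]
eef_rot: [3.141, 0.002, 0.231]
force: [0.1, 0.5, -0.1]
grip_width: 0.0939
grip_force: 0.0
```

View pics/w5.png

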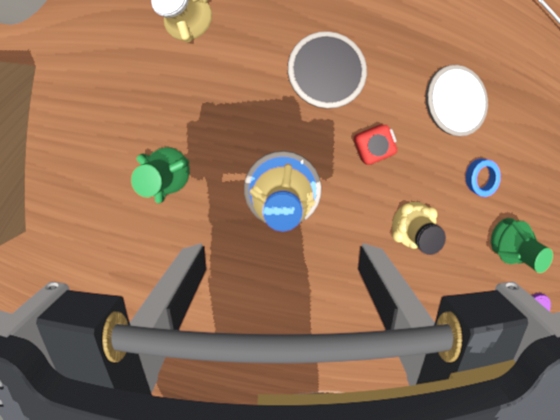

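View pics/w6.png

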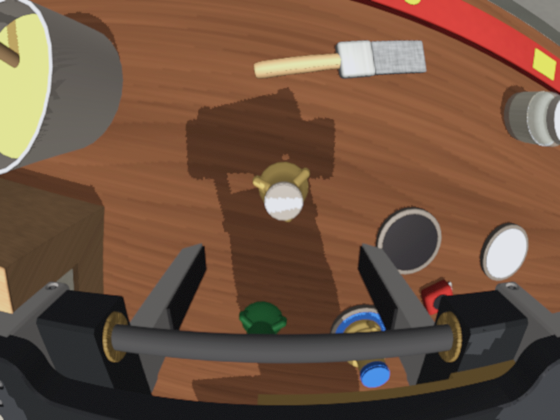

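Blue stands centred on its tile (cap (282,211) in a rim centred at (283,188)). The white cap is at about (284,201), nearly under the tool.

Run:
```python
from h import *
from station import ctrl
c=ctrl.camera("wrist"); print(wray(c,284,201,.075))
```

```text
[0.62937306 0.33058846]
```

```bash
python3 -m pendant '[[[0.2,0,-1],0],[[0,-0.1,-2],0],[[0,0,-2.5],0],[[0,0,-2.5],0],[[0,0,-2.5],0],[[0,0,-2.2],0],[[0,0,-1.6],0],[[0,0,-1],0],[[0,0,-0.6],0],[[0,0,-0.4],0],[[0,0,0],0],[[0,0,0],0]]' 1 25
python3 -m pendant '[[[0,0,0],0],[[0,0,0],0],[[0,0,0],0],[[0,0,0],0],[[0,0,0],0],[[0,0,0],0],[[0,0,0],0],[[0,0,0],0],[[0,0,0],0],[[0,0,0],0],[[0,0,0],0],[[0,0,0],0],[[0,0,0],0]]' 0.25 25
```

```text
time_s: 19.03
ee_pos: [0.6302, 0.3317, 0.0423]
eef_rot: [-3.141, -0.001, 0.231]
force: [-0.0, -0.5, -0.0]
grip_width: 0.0938
grip_force: 0.0
time_s: 20.12
ee_pos: [0.6298, 0.3315, 0.0414]
eef_rot: [3.142, 0.0, 0.231]
force: [1.1, -0.7, -0.1]
grip_width: 0.0354
grip_force: 25.0
```

```bash
python3 -m pendant '[[[0,0,0.3],0],[[0,0,0.7],0],[[0,0,1.2],0],[[0,0,1.8],0],[[0,0,1.8],0],[[0,0,0.9],0],[[0,0,0.3],0],[[0,0,0],0]]' 0.25 25
python3 -m pendant '[[[-0.1,-1,0],0],[[-0.1,-2,0],0],[[-0.1,-2.5,0],0],[[-0.1,-2.5,0],0],[[-0.1,-2.5,0],0],[[-0.1,-2.5,0],0],[[-0.1,-2.5,0],0],[[-0.1,-2.5,0],0],[[-0.1,-2.5,0],0],[[-0.1,-2.5,0],0],[[-0.1,-2.5,0],0],[[-0.1,-2.5,0],0],[[-0.1,-2.5,0],0],[[-0.1,-2.2,0],0],[[-0.1,-1.4,0],0],[[-0.1,-0.7,0],0],[[0,0,-0.8],0],[[0,0,-1],0],[[0,0,0],0],[[0,0,0],0]]' 0.25 25
python3 - <<'E'
from station import ctrl
import cv2
c=ctrl.camera("wrist"); cv2.imwrite("pics/w7.png",c["color"][:,:,::-1])
E
```

```text
time_s: 20.78
ee_pos: [0.63, 0.3317, 0.1124]
eef_rot: [-3.141, -0.001, 0.231]
force: [0.1, -0.1, -3.7]
grip_width: 0.0358
grip_force: 25.0
time_s: 22.45
ee_pos: [0.6133, -0.0153, 0.0922]
eef_rot: [-3.141, 0.002, 0.232]
force: [-0.2, -0.4, -2.4]
grip_width: 0.0352
grip_force: 25.0
```

View pics/w7.png

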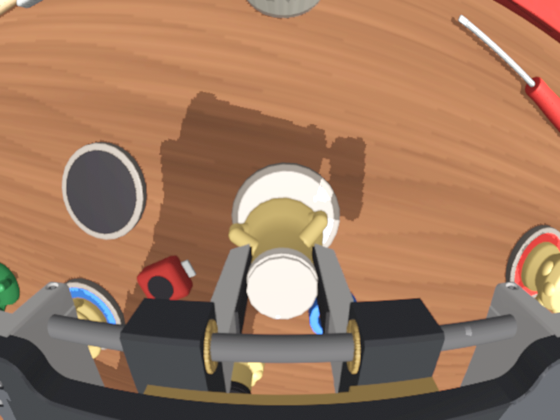

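White is held over its tile, whose rim spans 233–339, so it needs about 2 mm in −y. Lowering.

```bash
python3 -m pendant '[[[0,-0.2,-0.4],0],[[0,0,-0.8],0],[[0,0,-0.8],0],[[0,0,-0.7],0],[[0,0,-0.5],0],[[0,0,-0.3],0],[[0,0,-0.1],0],[[0,0,-0.1],0],[[0,0,-0.1],0],[[0,0,-0.1],0],[[0,0,0],0],[[0,0,0],0]]' 0.25 25
```

```text
time_s: 23.5
ee_pos: [0.6139, -0.0184, 0.0546]
eef_rot: [3.142, -0.0, 0.231]
force: [0.7, -1.0, -3.8]
grip_width: 0.0358
grip_force: 25.0
```

```bash
python3 -m pendant '[[[0,0,-0.05],0],[[0,0,-0.05],0],[[0,0,-0.05],0],[[0,0,0],0],[[0,0,0],0]]' 0.25 25
```

```text
time_s: 23.92
ee_pos: [0.614, -0.0184, 0.0533]
eef_rot: [3.141, -0.0, 0.231]
force: [-1.7, -0.4, 2.7]
grip_width: 0.0359
grip_force: 25.0
```

```bash
python3 -m pendant '[[[0,0,0],0],[[0,0,0],0],[[0,0,0],0],[[0,0,0],0],[[0,0,0],0],[[0,0,0],0],[[0,0,0],0],[[0,0,0.5],0],[[0,0,1],0],[[0,0,2],0],[[0,0,2.5],0],[[0,0,2.5],0],[[0,0,2.5],0],[[0,0,2],0],[[0,0,1.5],0],[[0,0,0.5],0],[[0,0,0],0]]' 1 25
python3 - <<'E'
from station import ctrl
import cv2
c=ctrl.camera("wrist"); cv2.imwrite("pics/w8.png",c["color"][:,:,::-1])
E
python3 -m pendant '[[[-1,0.1,0],0],[[-2,0.2,0],0],[[-2.5,0.2,0],0],[[-2.5,0.2,0],0],[[-2.5,0.2,0],0],[[-2.5,0.2,0],0],[[-2,0.1,0],0],[[-1.4,0.1,0],0],[[-0.6,0.1,0],0],[[0,0,0],0],[[0,0,0],0],[[0,0,0],0]]' 1 25
python3 - <<'E'
from station import ctrl
import cv2
c=ctrl.camera("wrist"); cv2.imwrite("pics/w9.png",c["color"][:,:,::-1])
a=cv2.imread("pics/w8.png")[120:300,100:460]; b=cv2.imread("pics/w9.png")[120:300,100:460]
cv2.imwrite("pics/w89.png",cv2.resize(cv2.vconcat([a,b]),None,fx=1.6,fy=1.6))
E
```

```text
time_s: 25.33
ee_pos: [0.6142, -0.0184, 0.2048]
eef_rot: [3.141, -0.003, 0.231]
force: [-0.3, -0.4, 0.1]
grip_width: 0.0941
grip_force: 0.0
time_s: 26.38
ee_pos: [0.4444, -0.0045, 0.2026]
eef_rot: [-3.141, 0.0, 0.231]
force: [1.2, 0.8, -0.9]
grip_width: 0.094
grip_force: 0.0
```

View pics/w89.png

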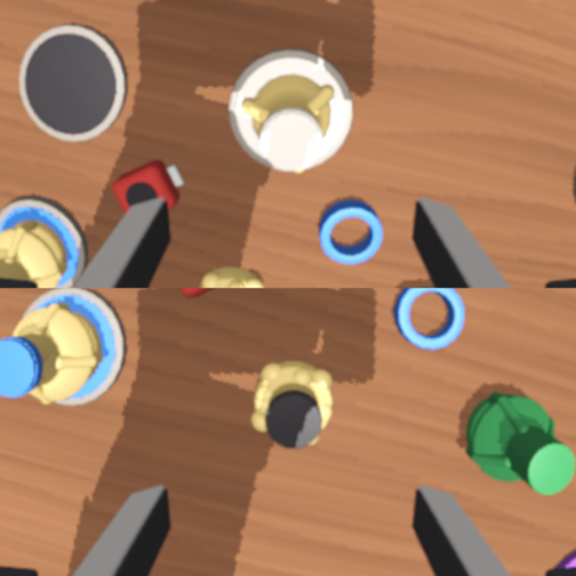

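White stands centred on its tile. The black cap is at about (283,201) in the full image.

```bash
python3 - <<'E'
from h import *
from station import ctrl
c=ctrl.camera("wrist"); print(wray(c,283,201,.063)); look("wrist",[((150,165),.012,45)])
E
python3 -m pendant '[[[0,0,-1],0],[[0,0,-2],0],[[0,0,-2.7],0],[[0,0,-2.7],0],[[0,0,-2.7],0],[[0,0,-2.4],0],[[0,0,-1.8],0],[[0,0,-1],0],[[0,0,-0.5],0],[[0,0,-0.4],0],[[0,0,0],0],[[0,0,0],0]]' 1 25
```

```text
[ 0.44354575 -0.00552456]
(150, 165) 134.3 160.4 2497.0 (52, 70) [0.4397 0.1804]
time_s: 27.53
ee_pos: [0.4442, -0.0044, 0.0316]
eef_rot: [3.141, -0.001, 0.231]
force: [0.4, 0.0, 0.9]
grip_width: 0.0938
grip_force: 0.0
```

```bash
python3 -m pendant '[[[0,0,0],0],[[0,0,0],0],[[0,0,0],0],[[0,0,0],0],[[0,0,0],0],[[0,0,0],0],[[0,0,0],0],[[0,0,0],0],[[0,0,0],0],[[0,0,0],0],[[0,0,0],0],[[0,0,0],0],[[0,0,0],0]]' 0.25 25
python3 -m pendant '[[[0,0,0.3],0],[[0,0,0.7],0],[[0,0,1.2],0],[[0,0,1.8],0],[[0,0,1.8],0],[[0,0,1.2],0],[[0,0,0.7],0],[[0,0,0.3],0],[[0,0,0],0]]' 0.25 25
python3 -m pendant '[[[0.7,0.7,0],0],[[1.5,1.6,0],0],[[2,2.1,0],0],[[2,2.1,0],0],[[2,2.1,0],0],[[2,2.1,0],0],[[2,2.1,0],0],[[1.6,1.6,0],0],[[1,1,0],0],[[0.5,0.5,0],0],[[0,0,-0.8],0],[[0,0,-1.5],0],[[0,0,-0.8],0],[[0,0,0],0],[[0,0,0],0]]' 0.25 25
python3 - <<'E'
from station import ctrl
import cv2
c=ctrl.camera("wrist"); cv2.imwrite("pics/w10.png",c["color"][:,:,::-1])
E
```

```text
time_s: 28.62
ee_pos: [0.4439, -0.0045, 0.031]
eef_rot: [3.142, -0.0, 0.231]
force: [0.1, -1.1, -0.5]
grip_width: 0.0353
grip_force: 25.0
time_s: 29.37
ee_pos: [0.4439, -0.0044, 0.1113]
eef_rot: [3.141, -0.001, 0.231]
force: [0.7, 0.1, -2.1]
grip_width: 0.0358
grip_force: 25.0
time_s: 30.62
ee_pos: [0.5963, 0.1541, 0.0795]
eef_rot: [-3.142, 0.001, 0.23]
force: [0.3, -0.7, -1.7]
grip_width: 0.0357
grip_force: 25.0
```

View pics/w10.png

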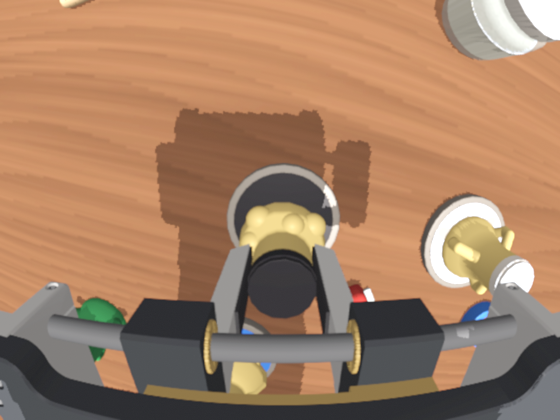

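Black is held over its tile and centred (rim 228–340). Lowering.

```bash
python3 -m pendant '[[[0.1,0,-0.4],0],[[0,0,-0.8],0],[[0,0,-0.8],0],[[0,0,-0.6],0],[[0,0,-0.4],0],[[0,0,-0.2],0],[[0,0,-0.1],0],[[0,0,-0.1],0],[[0,0,-0.1],0],[[0,0,-0.1],0],[[0,0,0],0],[[0,0,0],0]]' 0.25 25
```

```text
time_s: 31.67
ee_pos: [0.5978, 0.1546, 0.044]
eef_rot: [-3.142, -0.0, 0.231]
force: [-0.2, -0.3, -2.1]
grip_width: 0.0357
grip_force: 25.0
```

```bash
python3 -m pendant '[[[0,0,-0.05],0],[[0,0,-0.05],0],[[0,0,0],0],[[0,0,0],0]]' 0.25 25
python3 -m pendant '[[[0,0,0],0],[[0,0,0],0],[[0,0,0],0],[[0,0,0],0],[[0,0,0],0],[[0,0,0],0],[[0,0,0],0],[[0,0,0.5],0],[[0,0,1],0],[[0,0,2],0],[[0,0,2.5],0],[[0,0,2.5],0],[[0,0,2.5],0],[[0,0,2],0],[[0,0,1.5],0],[[0,0,0.5],0],[[0,0,0],0]]' 1 25
python3 - <<'E'
from station import ctrl
import cv2
a=ctrl.camera("wrist")["color"]; b=ctrl.camera("scene")["color"]
cv2.imwrite("pics/end.png",cv2.resize(cv2.hconcat([a[100:300,20:540],b[150:350,100:460]])[:,:,::-1],(800,182)) if 0 else cv2.vconcat([cv2.resize(a[100:300,20:540],(560,215)),cv2.resize(b[150:350,90:460],(560,303))])[:,:,::-1])
E
```

```text
time_s: 32.0
ee_pos: [0.5979, 0.1546, 0.043]
eef_rot: [-3.142, -0.0, 0.231]
force: [1.0, -0.7, -1.1]
grip_width: 0.0354
grip_force: 25.0
time_s: 33.42
ee_pos: [0.5982, 0.1547, 0.1948]
eef_rot: [3.142, -0.003, 0.231]
force: [-0.5, 0.3, -0.8]
grip_width: 0.0941
grip_force: 0.0
```

View pics/end.png

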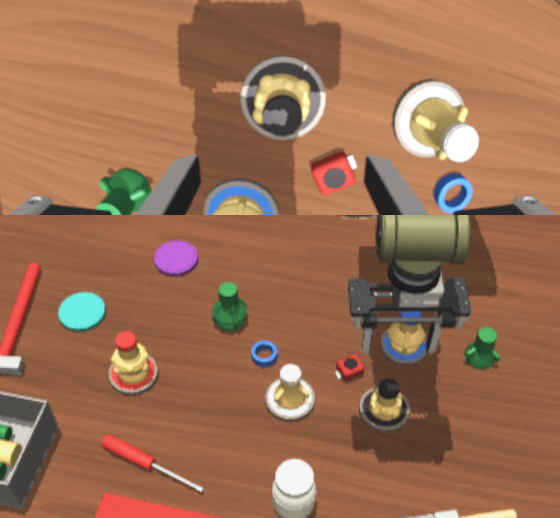

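All four shells stand centred on their tiles, both waxes are untouched, and the gripper is clear. Handing in.

```bash
python3 -c "
from station import ctrl
print(ctrl.hand_in())"
```

```text
the job is handed in; nothing more can be done
None
```

I placed the red, blue, white and black shells in that order, each upright on the tile of its cap's colour, with the waxes left where they stood, and handed the job in at about 33.5 s; the station returned no verdict.

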